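# Comb washed rods into the grooves of a drying tray

## Task

Take the rake and comb it through the drying tray until all three loose steel rods have settled into its grooves, parallel to them. Move the rods only with the rake, never with the gripper or arm, and leave the other things on the bench where they are. Finally stand the rake upright on its tines on the bench and let go.

Things in the scene. Friction and masses are not known exactly. Their poses are not given: they have to be found in the camera images.
- tray: White plastic drying tray, fixed to the bench, 175 mm (its x) by 268 mm (its y), rim 30 mm high, walls 5 mm thick; origin at the centre of its underside, at bench height; z up. Eight parallel grooves run along its x, each 14 mm wide, 12 mm deep, 165 mm long, centred at tray y = -77, -55, -33, -11, 11, 33, 55, 77 mm, with flat ridges 8 mm wide between.
- tray_deck (a point): Centre of the tray at the level of its ridge tops, 18 mm above the bench; axes as the tray. The ridge tops and a flat strip 45 mm wide along each end wall (tray |y| from 84 to 129 mm, no groove) are all at this level; groove floors lie 12 mm lower. A rod lying in a groove is flush with the ridge tops.
- rake_grip (a point): Centre of the upright grip (60 mm along x, 20 thick along y, 39 to 95 mm above the tine tips) of a 0.22 kg plastic rake standing by itself on its tines; this point is 67 mm above the tips. Under the grip: a bar 126 x 24 x 14 mm high (long in x), then six tines 25 mm long, 6 mm in x, 24 mm in y, spread evenly along the bar. z up; same both ways round.
- rod1_center (a point): Centre of a loose round-ended steel rod, 12 mm thick, 140 mm long, about 0.12 kg (varies by 40 percent), length along x. The three rods are alike; they start askew (13 to 24 degrees) across the ridges, centre 24 mm above the bench, none within 40 mm of the tray end walls (at the ends of its y). In a groove the centre is 12 mm above the bench.
- rod2_center (a point): Centre of a loose round-ended steel rod, 12 mm thick, 140 mm long, about 0.12 kg (varies by 40 percent), length along x. The three rods are alike; they start askew (13 to 24 degrees) across the ridges, centre 24 mm above the bench, none within 40 mm of the tray end walls (at the ends of its y). In a groove the centre is 12 mm above the bench.
- rod3_center (a point): Centre of a loose round-ended steel rod, 12 mm thick, 140 mm long, about 0.12 kg (varies by 40 percent), length along x. The three rods are alike; they start askew (13 to 24 degrees) across the ridges, centre 24 mm above the bench, none within 40 mm of the tray end walls (at the ends of its y). In a groove the centre is 12 mm above the bench.
- beaker: Bystander: glass beaker, 72 mm across, 85 mm high, standing open on the bench; origin at the centre of its underside.
- spatula: Bystander: thin double-ended steel spatula 185 mm long, lying flat on the bench; origin at the centre of its underside.
- amber: Bystander: amber glass bottle with a cap, 64 mm across, 120 mm high; origin at the centre of its underside.
- jar: Bystander: white plastic jar, 70 mm across, 85 mm high; origin at the centre of its underside.
- dishes: Bystander: stack of three closed culture dishes, 90 mm across, 41 mm high; origin at the centre of its underside.
- tipbox: Bystander: pipette tip box 77 x 117 x 57 mm high; origin at the centre of its underside.
- tuberack: Bystander: rack of capped tubes 70 x 160 mm, 85 mm high; origin at the centre of its underside.
Not all that is in view belongs to the job. Leave any black look-alike of the part that bears rod1_center alone. Of the things that look like the part that bears rake_grip, the smaller one is meant.

How it is judged:
At the end, for the whole second after the job is handed in: All three rods lie down in tray grooves (centre 9 to 15.5 mm above the tray underside, within 0.12 rad of the grooves, within 90 mm of the tray middle across and 40 mm along them); the rake stands on its tines on the bench (grip centre 60 to 74 mm high, tilt under 0.12 rad) (z of rod1_center in the frame of tray between 0.009 and 0.0155 m and angle between the x axis of each of rod1_center, rod2_center, rod3_center and the x axis of tray, either way round below 0.12 rad and y of rod1_center in the frame of tray between -0.09 and 0.09 m and x of rod1_center in the frame of tray between -0.04 and 0.04 m and z of rod2_center in the frame of tray between 0.009 and 0.0155 m and y of rod2_center in the frame of tray between -0.09 and 0.09 m and x of rod2_center in the frame of tray between -0.04 and 0.04 m and z of rod3_center in the frame of tray between 0.009 and 0.0155 m and y of rod3_center in the frame of tray between -0.09 and 0.09 m and x of rod3_center in the frame of tray between -0.04 and 0.04 m and height (world z) of rake_grip between 0.06 and 0.074 m and angle between rake_grip's own z axis and vertical below 0.12 rad); the robot touches nothing.
It fails at once if the gripper or arm touches a rod (contact force between any of the fingers, the arm and rod1 above 0.5 N or contact force between any of the fingers, the arm and rod2 above 0.5 N or contact force between any of the fingers, the arm and rod3 above 0.5 N).
It fails at once if a bystander is moved by more than 30 mm (distance of any of beaker, spatula, amber, jar, dishes, tipbox, tuberack from where it was at the start of the episode above 0.03 m).
It also fails if it takes over 72 s, if anything falls off the work surface, if the arm or the gripper's body presses on something with over 40 N, if the wrist force passes 120 N, or if a joint passes its speed limit or range.

## Robot

A 6-joint arm with a two-finger parallel gripper is mounted at the origin on the work surface. World frame = base frame: x ahead of the robot, y to its left, z up, the work surface at z = 0. Lengths are in m, angles in rad, forces in N, time in s.
With the tool pointing down it reaches from about 0.25 to 0.725 m from the base axis. Payload 9.7 kg.
Tool frame: the origin (TCP) lies on the mounting face of the last link; the fingertips stand env.finger_overhang ahead of it and the grasp point (between the pads) lies 155 mm ahead of it (env.finger_overhang is the distance from the TCP to the fingertips, in m); z points along the fingers, y is the direction in which the jaws open and shut (so a half turn about z gives the same grasp; the last joint's range is limited). The gripper opens to 85 mm and grips with 20 to 120 N. Pads are 22 mm wide; open, the fingers measure 114 mm over their backs; the gripper's body (76 mm by 85 mm) begins 54 mm behind the grasp point. The pads swing forward as they close: fully open they stand 13 mm farther back than shut.
Start: joints at [-1.308, 0.087, 0.176, 1.66, 0, 1.571], TCP at [0.143, -0.531, 0.405] pointing down, gripper open.
Joint ranges: [-3.13, 3.13], [-0.85, 1.81], [-1.15, 1.24], [-2.2, 2.28], [-1.44, 1.52], [-3.14, 3.14]. Speed limits (rad/s): [2.22, 2.22, 2.57, 3.14, 3.14, 3.14].

## Interface

Orientations are given as a unit quaternion [w, x, y, z].
In Python, from rig import env gives the robot as it stands. The module is installed in compiled form; this text tells all that it offers. Calls block until the motion is done:
- env.goto(position, orientation): joint-space move of the TCP to a pose.
- env.line_to(position, orientation=None, vel=0.15): straight line of the TCP; orientation=None keeps the orientation; vel is the mean speed in m/s.
- env.move_joints(angles): joint-space move.
- env.grip(opening): finger opening in m; the grip force is fixed at half the most; returns when the fingers have stopped.
- env.hold(seconds).
- env.inverse_kinematics(position, orientation): joint angles nearest the present ones, or None.
- env.observe(): the state.
- env.snapshot(name): name is "side" or "top"; returns (picture, depth): 480x640x3 uint8, blue, green, red; 480x640 float32, m along the optical axis (not along the pixel's ray), 0 where there is no reading.
- env.calibration(name): a dict with "fx", "fy", "cx", "cy" (pixels), "position" and "orientation" of the camera in the world. Camera axes: x right, y down, z forward; pixel columns grow to the right and rows downward; lengths in m; the calibration is good to about 2 mm. A picture is of the moment at which its call begins. calibration takes no time and is no camera call.
A pose or a line that the arm cannot do raises env.Unreachable and nothing moves.
- env.job_done(): hands the job in, once; it reports no verdict.
The state is a dict: "time_s": time; "joint_pos": joint angles; "dq": joint speeds; "joint_efforts": joint torques, N m; "tool_pos": TCP position; "tcp_rot": TCP orientation; "wrist_force": force on the tool from outside, world axes, zero at the start; "ft_torque": the same for the moment, N m; "grip_width": finger opening in m.
Only numpy, scipy, OpenCV 4.12 (cv2) and the standard library are available. Lean on these libraries where they do the work, as an engineer would, in place of code of your own. Each camera call takes 0.05 s, during which the arm holds its last target. There are 200 camera calls.

## Working session

There is one attempt and no reset: what is moved stays moved. The work goes in short steps, each a Python script; the robot and the scene stay as the last script left them, time stands still between calls to the robot, and variables do not carry over. Pictures are saved under pics/ and viewed, on a budget of 10 in all, crops included, one or two more only if the job needs it, and the job is handed in when it is done.

```bash
mkdir -p pics
cat > h.py <<'E'
import numpy as np, cv2
from rig import env
from scipy.spatial.transform import Rotation as R
def rot(q): return R.from_quat([q[1],q[2],q[3],q[0]])
def cloud(name):
    im,d=env.snapshot(name); c=env.calibration(name)
    v,u=np.mgrid[0:480,0:640]
    p=np.stack([(u-c["cx"])/c["fx"]*d,(v-c["cy"])/c["fy"]*d,d],-1)
    w=rot(c["orientation"]).apply(p.reshape(-1,3)).reshape(480,640,3)+np.array(c["position"])
    w[d==0]=np.nan
    return im,w
E
python3 - <<'E'
from h import *
for n in("top","side"):
    im,w=cloud(n); cv2.imwrite(f"pics/{n}0.png",im); np.save(f"{n}0.npy",w); print(n,env.calibration(n))
print(env.observe(),env.finger_overhang)
E
```

```text
top {'fx': 451.76369136334796, 'fy': 451.76369136334796, 'cx': 314.30945595007734, 'cy': 242.36656691796196, 'position': array([0.35182446, 0.00241877, 0.99468141]), 'orientation': array([ 0.07321551, -0.69999359,  0.70613722, -0.07758016])}
side {'fx': 522.0750141642745, 'fy': 522.0750141642745, 'cx': 324.12427304413984, 'cy': 236.56328353825103, 'position': array([-0.24099213,  1.00048476,  0.80158836]), 'orientation': array([ 0.17570737, -0.28583038,  0.81835628, -0.46660574])}
{'time_s': 0.1, 'joint_pos': array([-1.30801671e+00,  8.73853582e-02,  1.75200102e-01,  1.65978672e+00,
       -4.03490323e-05,  1.57082458e+00]), 'dq': array([-0.00153704,  0.00091429,  0.00198996, -0.001042  , -0.00164978,
       -0.00104064]), 'joint_efforts': array([-7.08318075e-04, -5.21559656e+01,  4.65654588e+01,  1.60671707e-02,
        2.49572855e-05,  2.02343648e-05]), 'tool_pos': array([ 0.14286628, -0.53111859,  0.40405787]), 'tcp_rot': array([-5.80111287e-04,  9.91382447e-01,  1.30998083e-01, -9.70206551e-05]), 'wrist_force': array([0.56807247, 0.71266492, 0.1937664 ]), 'ft_torque': array([ 0.00102212, -0.02811912,  0.06651064]), 'grip_width': 0.08527820184029303} 0.1734
```

View pics/top0.png

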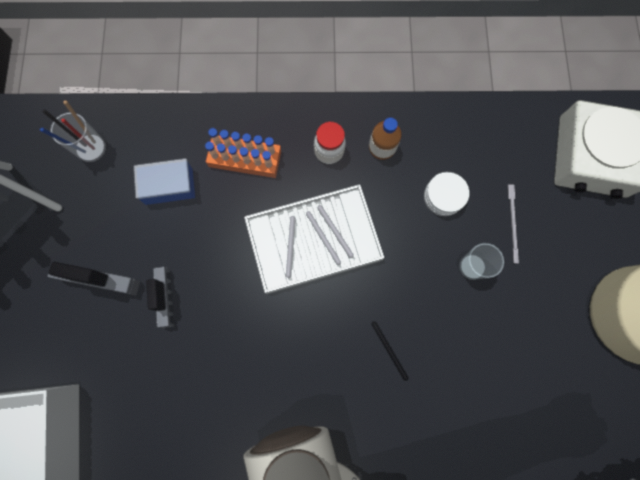

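View pics/side0.png

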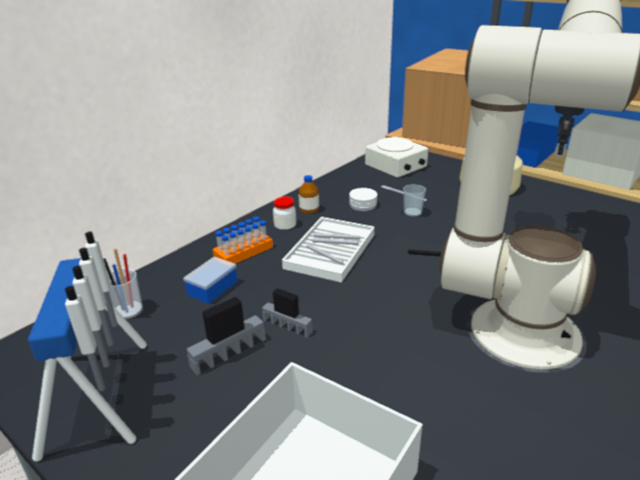

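The top view shows the tray at (314,239), with three rods at about (291,247), (324,236) and (336,232). The smaller rake is at (160,297), the larger one at (92,277) and the black decoy rod at (390,350). I'll enlarge the tray and rake regions next.

Run:
```python
from h import *
im=cv2.imread("pics/top0.png"); w=np.load("top0.npy")
a=cv2.resize(im[180:300,235:395],None,fx=4.5,fy=4.5,interpolation=cv2.INTER_CUBIC)
b=cv2.resize(im[255:335,130:195],None,fx=1,fy=1)
cv2.imwrite("pics/tray.png",a)
# rake: points by height
x,y,z=w[...,0],w[...,1],w[...,2]
reg=np.zeros(z.shape,bool); reg[258:335,142:185]=1
for lo,hi in((.08,.11),(.028,.05)):
    m=reg&(z>lo)&(z<hi); p=np.c_[x[m],y[m]].astype(np.float32)
    print("rake",lo,m.sum(),np.median(z[m]),cv2.minAreaRect(p))
reg[:]=0; reg[180:300,235:395]=1
m=reg&(z>.025)&(z<.036)
q=np.c_[x[m],y[m]].astype(np.float32); print("rim",m.sum(),cv2.minAreaRect(q),np.median(z[m]))
for u,v in((247,216),(361,188),(382,258),(267,290),(291,219),(289,275),(309,207),(338,264),(321,206),(352,257)): print(u,v,w[v,u].round(4))
```

```text
rake 0.08 365 0.09436365912567102 ((0.4457460641860962, 0.32027143239974976), (0.06046224385499954, 0.020679887384176254), 7.993678569793701)
rake 0.028 496 0.03874781296541707 ((0.4457239806652069, 0.3201200067996979), (0.12613506615161896, 0.025106344372034073), 7.233997821807861)
rim 1943 ((0.5737553834915161, -0.0028836727142333984), (0.17567439377307892, 0.26818445324897766), 15.793880462646484) 0.029190188238532255
247 216 [0.6217 0.1436 0.0311]
361 188 [ 0.6953 -0.114   0.0007]
382 258 [ 0.5255 -0.1514  0.0283]
267 290 [0.4578 0.0974 0.0304]
291 219 [0.6153 0.0466 0.0264]
289 275 [0.4899 0.0506 0.0288]
309 207 [0.6484 0.0066 0.0075]
338 264 [ 0.5133 -0.0555  0.0268]
321 206 [ 0.6436 -0.0202  0.0304]
352 257 [ 0.5285 -0.0863  0.0271]
```

View pics/tray.png

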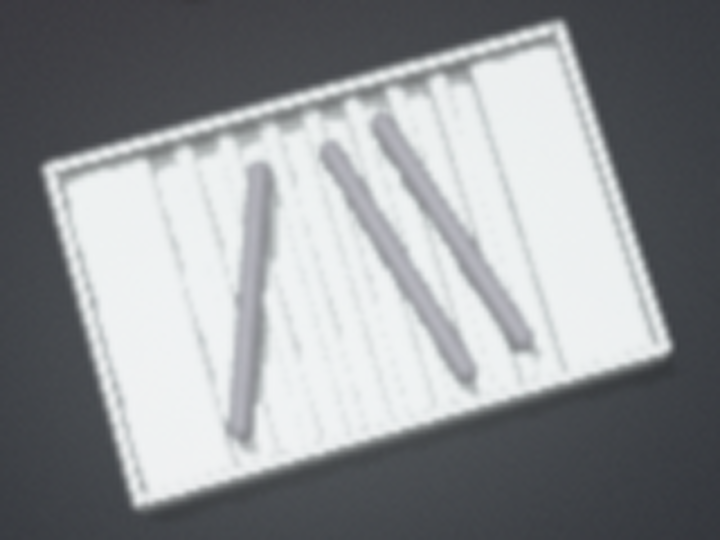

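Crop: rods run A (260,168)-(240,432), B (333,150)-(465,375) and C (385,122)-(523,342). The rim and bar sizes match the specification (176 x 268 and 126 mm). Next I'll convert the rods to the tray frame, check clearance to the big rake, and grasp.

```bash
cat >> h.py <<'E'
T0=np.array([0.5738,-0.0029]); TY=np.deg2rad(15.8)
def tq(yaw): return [0,np.cos(yaw/2),np.sin(yaw/2),0]
def t2w(x,y): c,s=np.cos(TY),np.sin(TY); return T0+[c*x-s*y,s*x+c*y]
def w2t(p): c,s=np.cos(TY),np.sin(TY); d=np.asarray(p)[...,:2]-T0; return np.stack([c*d[...,0]+s*d[...,1],-s*d[...,0]+c*d[...,1]],-1)
def pix(u,v,z,name="top"):
    c=env.calibration(name); r=rot(c["orientation"]).apply([(u-c["cx"])/c["fx"],(v-c["cy"])/c["fy"],1]); p=np.array(c["position"]); return p+r*(z-p[2])/r[2]
def st(): 
    o=env.observe(); print(round(o["time_s"],2),o["tool_pos"].round(4),o["wrist_force"].round(1),round(o["grip_width"],4))
E
python3 - <<'E'
from h import *
for n,a,b in(("A",(260,168),(240,432)),("B",(333,150),(465,375)),("C",(385,122),(523,342))):
    p,q=[w2t(pix(235+s[0]/4.5,180+s[1]/4.5,.026))*1000 for s in(a,b)]
    print(n,p.round(),q.round(),np.linalg.norm(p-q).round(),np.degrees(np.arctan2(*(p-q)[::-1])).round(1))
w=np.load("top0.npy"); m=np.zeros((480,640),bool); m[255:300,40:143]=1; m&=w[...,2]>.02
P=w[m]; print("big rake y min",P[:,1].min(), "zmax",np.percentile(P[:,2],99), cv2.minAreaRect(P[:,:2].astype(np.float32)))
N=P[P[:,1]<.40]; print(len(N),N.min(0),N.max(0))
for y in(.105,-.105): print(env.inverse_kinematics([*t2w(0,y),.25],tq(TY)))
print(env.inverse_kinematics([.4457,.3202,.231],tq(np.deg2rad(7.5))))
E
```

```text
A [56. 31.] [-67.  76.] 131.0 -19.9
B [55. -6.] [-71. -35.] 130.0 13.3
C [ 62. -34.] [-64. -67.] 129.0 14.6
big rake y min 0.3798581364205264 zmax 0.132715945473759 ((0.48552048206329346, 0.4676613211631775), (0.17323006689548492, 0.03281760215759277), 78.17811584472656)
224 [0.45222065 0.37985814 0.02005525] [0.48747743 0.39997031 0.05832688]
[ 0.17808403  0.09292055 -0.11619706  1.36167872  0.          3.04391466]
[-0.17085232  0.22835711  0.03687638  1.3793156   0.          2.69497831]
[ 0.62298201  0.08787281 -0.15861714  1.32430637  0.         -2.64951034]
```

Run:
```python
from h import *
q=tq(np.deg2rad(7.5)+np.pi)
env.grip(.045)
env.goto([.4457,.3202,.32],q); st()
env.line_to([.4457,.3202,.229],q,vel=.08)
st(); env.grip(0.0); st()
env.line_to([.4457,.3202,.31],vel=.15); st()
q2=tq(TY+np.pi)
env.line_to([*t2w(0,.107),.31],q2,vel=.2); st()
im,w=cloud("side"); cv2.imwrite("pics/s1.png",im)
im,w=cloud("top"); a=cv2.resize(im[150:320,215:415],None,fx=3.5,fy=3.5); cv2.imwrite("pics/t1.png",a)
```

```text
3.75 [0.4461 0.3197 0.3201] [ 0.2 -0.5 -1.4] 0.0453
5.04 [0.4459 0.3203 0.2296] [ 0.2  0.3 -0. ] 0.0448
5.38 [0.4458 0.3202 0.2295] [-0.5 -0.1  3. ] 0.0195
6.08 [0.4456 0.3201 0.3089] [-0.2  0.1 -1.7] 0.0193
7.43 [0.5444 0.1006 0.3099] [ 1.1 -0.  -1.5] 0.019
```

View pics/s1.png

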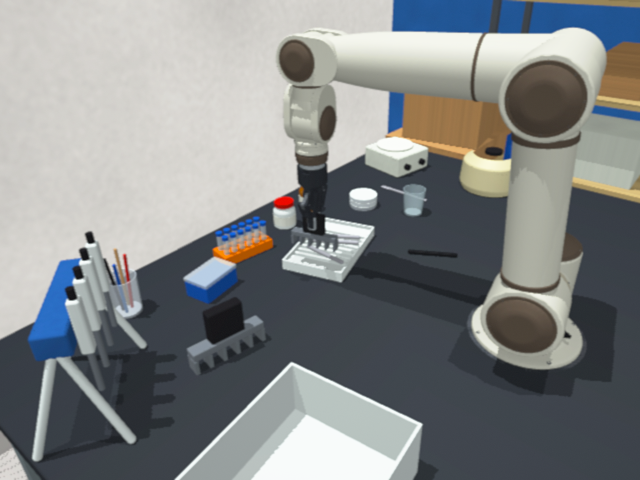

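The rake is held above the +y strip in the side view at (318,235). Now I'll lower it and sweep rod A toward -y.

```bash
cat >> h.py <<'E'
Q2=tq(TY+np.pi); ZS=.2295+.018+.002
def sweep(ys,x=0,z=ZS,vel=.03):
    for y in ys:
        env.line_to([*t2w(x,y),z],Q2,vel=vel); o=env.observe()
        print(round(y,3),w2t(o["tool_pos"]).round(4),o["tool_pos"][2].round(4),o["wrist_force"].round(1),round(o["time_s"],1))
def look(n):
    im,w=cloud("top"); cv2.imwrite(f"pics/{n}.png",cv2.resize(im[150:320,215:415],None,fx=3.5,fy=3.5,interpolation=cv2.INTER_CUBIC))
    np.save(n+".npy",w)
E
python3 - <<'E'
from h import *
env.line_to([*t2w(-.01,.107),.28],Q2,vel=.1)
sweep([.107],-.01,vel=.06)
sweep(np.arange(.097,.029,-.01),-.01)
look("t2")
E
```

```text
0.107 [-0.01   0.107] 0.2495 [ 0.8  0.  -1.4] 8.7
0.097 [-0.01    0.0967] 0.2496 [ 1.  -0.6 -2.2] 9.1
0.087 [-0.0099  0.0868] 0.2495 [ 1.   0.7 -2.5] 9.6
0.077 [-0.01    0.0768] 0.2495 [ 0.3 -0.6 -1.5] 10.1
0.067 [-0.01    0.0668] 0.2495 [-0.5  0.9 -1.6] 10.6
0.057 [-0.01    0.0568] 0.2495 [-0.4  0.7 -3. ] 11.1
0.047 [-0.01    0.0468] 0.2495 [ 0.3  0.3 -2.1] 11.6
0.037 [-0.01    0.0368] 0.2495 [ 1.1  0.1 -1.6] 12.0
```

View pics/t2.png

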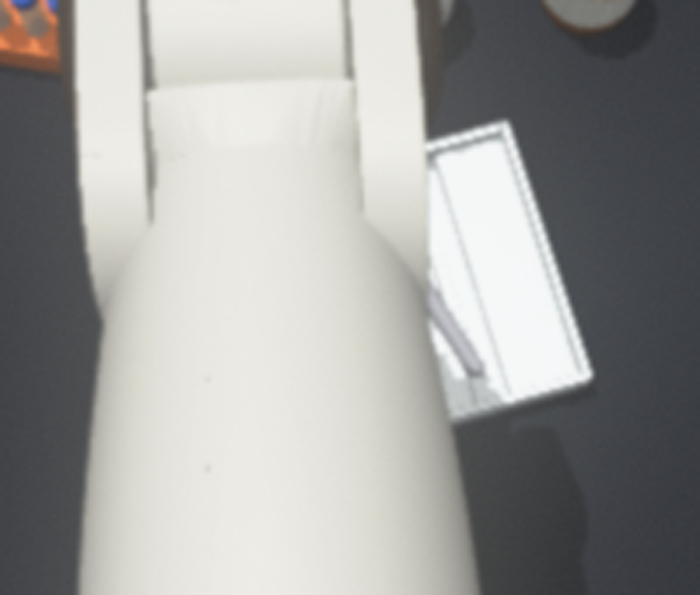

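The arm hides the rods here, so I'll lift, cross to the -y end and look from there.

Run:
```python
from h import *
env.line_to([*t2w(-.01,.037),.31],Q2,vel=.15)
env.line_to([*t2w(0,-.107),.31],Q2,vel=.2);st()
look("t3")
im,w=cloud("side"); b=cv2.resize(im[205:290,270:390],None,fx=5,fy=5,interpolation=cv2.INTER_CUBIC)
a=cv2.imread("pics/t3.png"); a=cv2.resize(a,None,fx=.8,fy=.8)
cv2.imwrite("pics/t3b.png",np.vstack([cv2.resize(a,(600,510))[100:400],cv2.resize(b[:,:],(600,425))[:300+125]])[:600+125][:725][0:600] if 0 else np.vstack([a[60:340,:],b[100:400,:560]]))
```

```text
13.52 [ 0.6027 -0.1052  0.3096] [-0.4  0.2 -1.9] 0.0192
```

View pics/t3b.png

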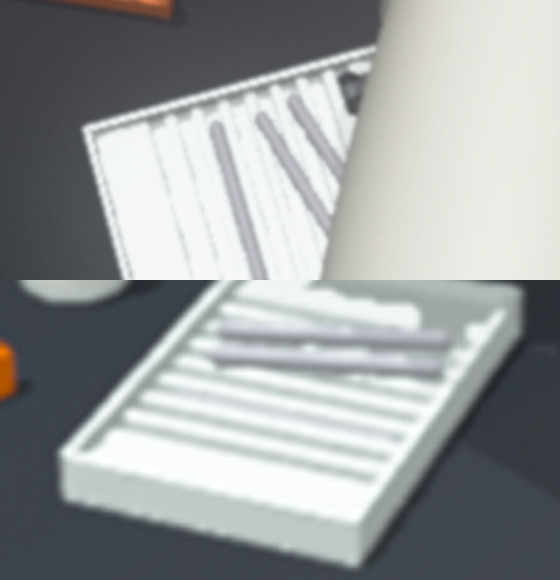

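Rod A now lies in the y=33 groove: in the side half at about (290,405) it is flush and parallel. Now I'll sweep B and C from the -y end.

Run:
```python
from h import *
env.line_to([*t2w(-.01,-.107),.28],Q2,vel=.1)
sweep([-.107],-.01,vel=.06)
sweep(np.arange(-.097,.005,.01),-.01)
env.line_to([*t2w(-.01,.003),.31],Q2,vel=.15)
env.line_to([*t2w(0,-.107),.31],Q2,vel=.2);st()
im,w=cloud("side"); b=cv2.resize(im[205:290,270:390],None,fx=5,fy=5,interpolation=cv2.INTER_CUBIC)
cv2.imwrite("pics/s4.png",b); look("t4")
```

```text
-0.107 [-0.01  -0.107] 0.2494 [-0.4  0.1 -1.3] 14.7
-0.097 [-0.0099 -0.0968] 0.2496 [-0.2 -0.4 -1.6] 15.2
-0.087 [-0.01   -0.0868] 0.2496 [-0.8 -0.9 -1.9] 15.7
-0.077 [-0.01   -0.0768] 0.2496 [-0.7  0.3 -1.8] 16.2
-0.067 [-0.01   -0.0668] 0.2495 [-0.1 -0.4 -2.4] 16.7
-0.057 [-0.01   -0.0568] 0.2495 [ 0.2  0.1 -2. ] 17.2
-0.047 [-0.01   -0.0468] 0.2495 [ 0.3  0.2 -2.4] 17.6
-0.037 [-0.01   -0.0368] 0.2495 [-0.7 -0.2 -1.9] 18.1
-0.027 [-0.01   -0.0268] 0.2495 [ 0.3  0.4 -2.5] 18.6
-0.017 [-0.01   -0.0168] 0.2495 [-0.1 -0.4 -2. ] 19.1
-0.007 [-0.01   -0.0068] 0.2496 [ 0.4  1.1 -2.5] 19.6
0.003 [-0.01    0.0032] 0.2495 [ 0.2 -1.  -1.9] 20.1
21.31 [ 0.6027 -0.1054  0.3093] [ 0.1  0.3 -1.3] 0.019
```

View pics/s4.png

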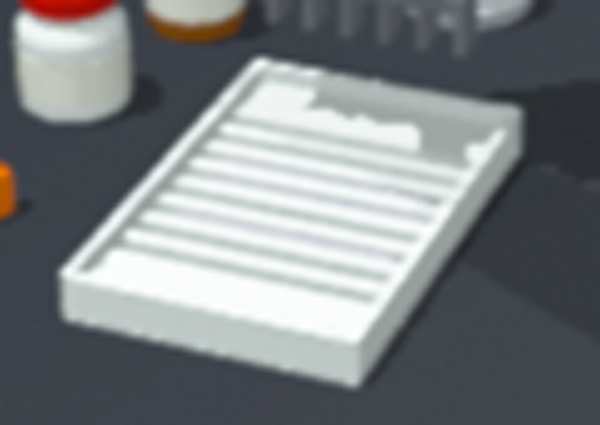

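No rod stands above the ridges now. I'll place the rake on the bench, clear of everything, and check with a full top view.

Run:
```python
from h import *
q=tq(np.deg2rad(7.5)+np.pi)
env.line_to([.44,.27,.31],q,vel=.2)
env.line_to([.44,.27,.240],q,vel=.1)
env.line_to([.44,.27,.2297],q,vel=.03); st()
env.grip(.045); env.hold(.3); st()
env.line_to([.44,.27,.34],q,vel=.1)
env.move_joints([-1.308,.087,.176,1.66,0,1.571]); st()
im,w=cloud("top"); np.save("t5.npy",w)
cv2.imwrite("pics/t5.png",np.hstack([cv2.resize(im[180:300,235:395],None,fx=3.5,fy=3.5,interpolation=cv2.INTER_CUBIC),cv2.resize(im[200:340,140:245],(240,420))[:420]]) if 0 else cv2.resize(im[175:325,145:400],None,fx=3,fy=3,interpolation=cv2.INTER_CUBIC))
x,y,z=[w[...,i] for i in range(3)]
reg=np.zeros(z.shape,bool); reg[230:340,145:225]=1
for lo,hi in((.08,.11),(.028,.05)):
    m=reg&(z>lo)&(z<hi); print(m.sum(),np.median(z[m]),z[m].std(),cv2.minAreaRect(np.c_[x[m],y[m]].astype(np.float32)))
```

```text
24.95 [0.44   0.27   0.2295] [-0.2  0.8 -3. ] 0.0195
25.62 [0.44   0.27   0.2297] [-0.1  0.   0.2] 0.045
29.88 [ 0.1435 -0.5309  0.4046] [ 0.2 -0.3 -0.2] 0.0451
352 0.09420048549226145 0.003607678205524188 ((0.4395676255226135, 0.26925748586654663), (0.060008835047483444, 0.021115832030773163), 6.341303825378418)
466 0.038684966648873775 0.0033378007529173423 ((0.4396438002586365, 0.2692372500896454), (0.1258140653371811, 0.02497035264968872), 7.503272533416748)
```

View pics/t5.png

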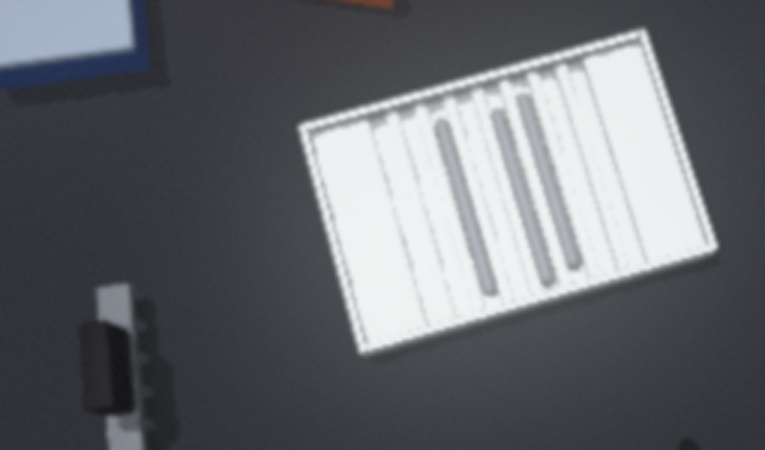

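The view shows three parallel rods: (443,125)-(489,290), (500,113)-(547,280) and (525,98)-(574,265). The rake is standing at (105,365). One numeric check of the groove positions and heights, then I'll hand in if it passes.

Run:
```python
from h import *
w=np.load("t5.npy"); ok=True
for a,b in(((443,125),(489,290)),((500,113),(547,280)),((525,98),(574,265))):
    a,b=[np.array([145,175])+np.array(s)/3 for s in(a,b)]
    p,q=[w2t(pix(*s,.018)) for s in(a,b)]; d=p-q; ang=np.arctan(d[1]/d[0]); c=(p+q)/2
    z=[w[int(round(v)),int(round(u)),2] for u,v in np.linspace(a,b,12)[1:-1]]
    g=np.abs(c[1]-np.arange(-.077,.08,.022)).min()
    print((c*1000).round(1),"ang",ang.round(3),"off groove mm",(g*1000).round(1),"top z",np.median(z).round(4)); ok&=abs(ang)<.06 and g<.005 and np.median(z)<.0215
print(ok)
if ok: env.hold(.5); env.job_done()
```

```text
[-4.6 31.9] ang -0.013 off groove mm 1.1 top z 0.0183
[ -8.5 -11.2] ang -0.019 off groove mm 0.2 top z 0.0163
[ -3.  -32.9] ang -0.013 off groove mm 0.1 top z 0.0186
True
the job is handed in; nothing more can be done
```

I swept the rake in from both ends of the tray with its tines 2 mm above the ridges. All three rods dropped into grooves, and I handed the job in at about 30 s of the 72 s allowed.

| Last check | Result |
|---|---|
| Rod grooves | tray y = 33, -11 and -33 mm, each rod within about 1 mm of the groove centre |
| Rod angle to grooves | under 0.02 rad (limit 0.12) |
| Rod tops | 16 to 19 mm above the bench, flush with the ridges within depth noise |
| Rod centres along the grooves | within 9 mm of the tray middle (limit 40) |
| Rake | standing on its tines at about (0.44, 0.27) m, bar top 39 mm and grip top 94 mm high, as specified |
| Arm | back at its start pose, touching nothing |

- **Not measured:** I did not measure the other things on the bench, but the arm's path stayed clear of them. Wrist-force readings stayed at 3 N or less per axis.
- **Failed checks:** none failed or disagreed.

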